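# Find the wobbly tap handle and take it out for repair

## Robot

A 7-joint arm with a two-finger parallel gripper is mounted at the origin on a cart in front of the work surface, level with it; the furniture and walls round the work are solid. World frame = base frame: x ahead of the robot, y to its left, z up, the work surface at z = 0. Lengths are in m, angles in rad, forces in N, time in s.
With the tool pointing down it reaches from about 0.425 to 0.925 m from the base axis. Payload 6.8 kg.
Tool frame: the origin (TCP) lies at the very end of the fingers, on their centre line; the grasp point (between the pads) lies manip.pinch_z behind it (manip.pinch_z is the distance from the TCP to the grasp point, in m); z points along the fingers, y is the direction in which the jaws open and shut (so a half turn about z gives the same grasp; the last joint's range is limited). The gripper opens to 88 mm and grips with 3 to 60 N. Pads are 20 mm wide; open, the fingers measure 115 mm over their backs; the gripper's body (75 mm by 178 mm) begins 61 mm behind the grasp point.
Start: joints at [-1.304, 0.477, 0.022, 1.555, -0.011, 1.109, -0.083], TCP at [0.247, 0.628, 0.223] pointing down, gripper open.
Joint ranges: [-2.96, 2.96], [-0.34, 2.1], [-1.41, 1.46], [0.24, 2.44], [-1.37, 4.51], [0.17, 1.92], [-2.96, 2.96]. Speed limits (rad/s): [2.39, 2.39, 3.14, 3.14, 3.14, 3.14, 3.14].

## Interface

Orientations are given as a unit quaternion [w, x, y, z].
In Python, from plant import manip gives the robot as it stands.
- The arm moves only by the shell command python3 -m handwheel 'ROWS' [FORCE]. ROWS is a JSON object of lists of equal length, an entry for each row: "translation": the shift along the tool's x, y, z in units of 4 cm (1.0 is 4 cm), a list of three; "twist": the turn about the tool's z in units of 0.1 rad (1.0 is 0.1 rad); "fingers": the finger opening in mm, from 0 to 87.8. A call has 1 to 12 rows; each row shifts and turns the commanded pose from where the row before left it, along the tool's axes as they then stand; what a row does not reach is not made up. A row lasts 1/10 s, in which the tool goes at most 50 mm and 8.59 degrees, less where a joint would pass 70% of its speed; a pose out of reach is approached as far as the arm can. A call with a number of a shift or a turn outside -1 to 1 is refused whole. A call with a gripper value outside its range is refused whole. The fingers move at their own pace and stop on an object; FORCE is the grip in N (left out, the last holds). Time passes only in rows, so rows that do not move let the fingers close. It gives the time, the measured TCP pose, the force and the opening at its end, in the units of the state.
- manip.get_obs(): the state, without advancing time (a new reading comes with each control period).
- manip.read_camera(name): name is "scene" or "top"; returns a dict with "img" (400x640x3 uint8, blue, green, red), "depth" (400x640 float32, m along the optical axis (not along the pixel's ray), 0 where there is no reading), "fx", "fy", "cx", "cy" (pixels), "k1" (the pictures are not rectified: a ray, as slopes to the right and down, at radius r is drawn at 1 + k1 r^2 times it, then the intrinsics apply), "rvec" (rotation vector, rad) and "tvec" (3), from world to camera coordinates, as OpenCV has them. Camera axes: x right, y down, z forward; pixel columns grow to the right and rows downward; lengths in m; the calibration is good to about 2 mm. A picture is of the moment at which its call begins.
- manip.finish_job(): hands the job in, once; it reports no verdict.
Trained networks look in the newest picture that a camera, given by its name, has taken for a name from the list of things; names that differ only in an ending like _2 or _b are one class to them, and where a whole thing is asked for, a point or a joint stands for the part that bears it (a point fixed in the world has none). Each returns a list of dicts, best first, with "score" (0 to 1); they miss things now and then, are a little off and sometimes report something else, mostly with a low value. They report only what shows in the picture. A call takes as long as a camera call.
- manip.boxes_of(label, camera): "at" ([x, y, z] in m, in world coordinates, good to about 4 mm: the middle of the surface that is visible of it).
- manip.regions_of(label, camera): "pixels" (400x640 bool, what is visible of it).
- manip.place_of(label, camera): "at" ([x, y, z] in m, in world coordinates, good to about 4 mm: a listed point, or the origin of a listed thing).
The state is a dict: "time": time; "joints": joint angles; "joint_velocities": joint speeds; "joint_torque": joint torques, N m; "ee_pos": TCP position; "tool_rot": TCP orientation; "contact_force": force on the tool from outside, world axes, zero at the start; "wrist_torque": the same for the moment, N m; "opening": finger opening in m.
Only numpy, scipy, OpenCV 4.12 (cv2) and the standard library are available. Lean on these libraries where they do the work, as an engineer would, in place of code of your own. Each camera call takes 0.05 s, during which the arm holds its last target. There are 200 camera calls.

## Task

One of the two wooden tap handles standing in the steel rail has worked loose in its collar. Wiggle them along the rail to find it: rock the loose one clearly to the left and then clearly to the right while it is seated. Then pull it out and put it in the round white tub beside the rail, leaving the tub standing upright.

Things in the scene. Friction and masses are not known exactly. Their poses are not given: they have to be found in the camera images.
- tap_rail: fixed steel rail: plate 70 x 250 x 8 mm with two upright collars, 42 mm across, tops 40 mm above the worktop, bores 26 mm. Origin under its middle, on the worktop; y runs along the rail to the robot's left (left = +y, right = -y), the collars at y = +80 and -80 mm. With the fingers closing across the rail (along its x), a gripped handle can rock between the pads.
- handle_a_mid (a point): middle (half-way up, on the axis) of an upright turned wooden handle, 156 mm long, 0.12 kg; its 20 mm round foot stands 32 mm deep in a collar. The point is 86 mm above the worktop, z up. Grip the 24 mm neck 25 to 54 mm above it (29 mm knob above). Firm or loose is not told: if firm it does not give at all (stop at 6 N); if loose, 14 mm sideways at the neck is easy (limit 18 mm) and it lifts out.
- handle_b_mid (a point): middle (half-way up, on the axis) of an upright turned wooden handle, 156 mm long, 0.12 kg; its 20 mm round foot stands 32 mm deep in a collar. The point is 86 mm above the worktop, z up. Grip the 24 mm neck 25 to 54 mm above it (29 mm knob above). Firm or loose is not told: if firm it does not give at all (stop at 6 N); if loose, 14 mm sideways at the neck is easy (limit 18 mm) and it lifts out.
- tub: empty round white tub, open at the top, rim 181 mm across and 130 mm high, 0.8 kg. Its floor is about 125 mm across and 5 mm thick; the handle put in may stand, lean or lie. Origin at the centre of its underside, z up.

How it is judged:
By the outcome, as a careful person would: the job done as asked, in the order asked, and still so for the second after the job is handed in, with the robot touching nothing.
It also fails if it takes over 51 s, if anything falls off the work surface, if the arm or the gripper's body presses on something with over 40 N, if the wrist force passes 120 N, or if a joint passes its speed limit or range.

## Working session

There is one attempt and no reset: what is moved stays moved. The work goes in short steps, Python scripts to look and compute and a shell command to move; the robot and the scene stay as the last step left them, time stands still between calls to the robot, and variables do not carry over. Pictures are saved under pics/ and viewed, on a budget of 10 in all, crops included, one or two more only if the job needs it, and the job is handed in when it is done.

```bash
mkdir -p pics; ls; python3 - <<'E'
from plant import manip
import cv2
o=manip.get_obs(); print({k:(v if not hasattr(v,'round') else v.round(3)) for k,v in o.items()}, manip.pinch_z)
s=manip.read_camera("scene"); t=manip.read_camera("top")
cv2.imwrite("pics/s1.png",s["img"]); cv2.imwrite("pics/t1.png",t["img"])
for c in("scene","top"):
  for l in("tap_rail","handle_a_mid","tub"):
    print(c,l,[([round(float(x),3) for x in d["at"]],round(d["score"],2)) for d in manip.place_of(l,c)])
E
```

```text
pics
{'time': 0.0, 'joints': array([-1.304,  0.478,  0.022,  1.556, -0.012,  1.109, -0.083]), 'joint_velocities': array([-0.   , -0.003,  0.001,  0.001, -0.002, -0.001,  0.001]), 'joint_torque': array([-0.0000e+00, -5.8286e+01,  1.5350e+00, -2.7260e+01, -5.4000e-02,
        1.7000e-02,  0.0000e+00]), 'ee_pos': array([0.247, 0.628, 0.222]), 'tool_rot': array([-0.   ,  0.186,  0.982, -0.001]), 'contact_force': array([-0.161, -0.555, -0.517]), 'wrist_torque': array([-0.007, -0.058,  0.044]), 'opening': 0.08758814716594647} 0.0187
scene tap_rail [([0.475, 0.098, -0.001], 0.81)]
scene handle_a_mid [([0.474, 0.174, 0.085], 0.71), ([0.474, 0.014, 0.083], 0.36)]
scene tub [([0.485, -0.237, -0.0], 0.74)]
top tap_rail [([0.478, 0.095, -0.001], 0.89)]
top handle_a_mid [([0.473, 0.174, 0.083], 0.58)]
top tub [([0.487, -0.236, 0.001], 0.68)]
```

View pics/s1.png

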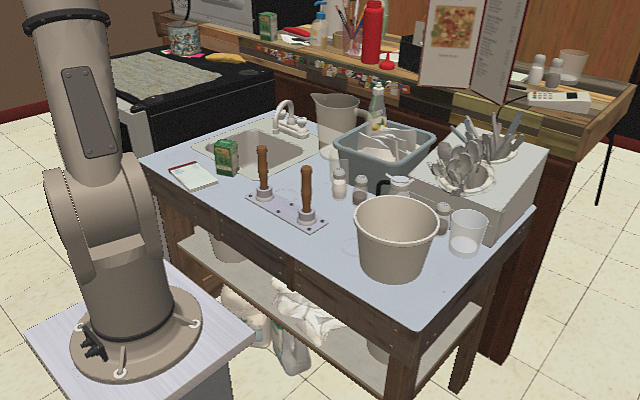

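View pics/t1.png

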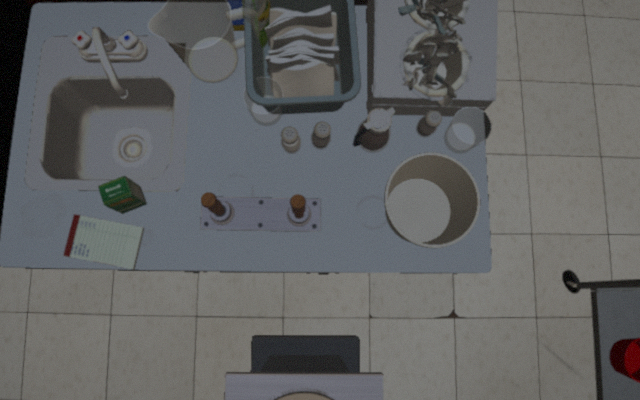

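```bash
python3 - <<'E'
from plant import manip
from scipy.spatial.transform import Rotation as R
o=manip.get_obs(); w,x,y,z=o["tool_rot"]; print(R.from_quat([x,y,z,w]).as_matrix().round(3))
E
```

```text
[[-0.931  0.366 -0.   ]
 [ 0.366  0.931 -0.   ]
 [-0.    -0.    -1.   ]]
```

The rail lies along world y. The handles stand at about (0.474, 0.174), scene px (263,172), and (0.474, 0.014), px (306,193). The tub is at (0.486, -0.237), px (396,240). I'll turn the jaws across the rail first.

```bash
python3 -m handwheel '{"translation":[[0,0,-0.3],[0,0,-0.3],[0,0,-0.3],[0,0,0],[0,0,0],[0,0,0],[0,0,0],[0,0,0],[0,0,0],[0,0,0],[0,0,0],[0,0,0]],"twist":[1,1,1,1,1,1,1,1,1,1,1,0.95],"fingers":[87,87,87,87,87,87,87,87,87,87,87,87]}' 20
cat > h.py <<'E'
from plant import manip
from scipy.spatial.transform import Rotation as R
import numpy as np
def st(target=None):
    o=manip.get_obs(); w,x,y,z=o["tool_rot"]; M=R.from_quat([x,y,z,w]).as_matrix()
    print("t",round(o["time"],2),"p",o["ee_pos"].round(4),"F",o["contact_force"].round(2),"q",o["joints"].round(2),"op",round(o["opening"],4)); print(M.round(3).tolist())
    if target is not None: print("units",(M.T@(np.array(target)-o["ee_pos"])/0.04).round(2))
E
python3 -c "
from h import *
st([.474,.174,.258])"
```

```text
time: 1.6
ee_pos: [0.247, 0.6281, 0.2587]
tool_rot: [-0.0, 0.708, 0.706, -0.0]
contact_force: [-0.4, -0.5, -0.1]
opening: 0.0871
t 1.6 p [0.247  0.6281 0.2587] F [-0.38 -0.52 -0.09] q [-1.48  0.46  0.28  1.53 -0.13  1.17 -1.18] op 0.0871
[[0.003, 1.0, -0.0], [1.0, -0.003, 0.0], [0.0, -0.0, -1.0]]
units [-11.34   5.71   0.02]
```

```bash
python3 -m handwheel '{"translation":[[-0.9,0.48,0],[-0.9,0.48,0],[-0.9,0.48,0],[-0.9,0.48,0],[-0.9,0.48,0],[-0.9,0.48,0],[-0.9,0.48,0],[-0.9,0.48,0],[-0.9,0.48,0],[-0.9,0.48,0],[-0.9,0.48,0],[-0.9,0.4,0]],"twist":[0,0,0,0,0,0,0,0,0,0,0,0],"fingers":[87,87,87,87,87,87,87,87,87,87,87,87]}' 20
python3 - <<'E'
from h import *
import cv2
st([.474,.174,.258])
s=manip.read_camera("scene"); manip.read_camera("top"); cv2.imwrite("pics/s2.png",s["img"])
for c in("scene","top"):
  for l in("tap_rail","handle_a_mid"):
    print(c,l,[([round(float(x),3) for x in d["at"]],round(d["score"],2)) for d in manip.place_of(l,c)])
E
```

```text
time: 2.8
ee_pos: [0.4755, 0.1948, 0.259]
tool_rot: [0.0, 0.707, 0.707, 0.0]
contact_force: [1.2, 0.9, 0.7]
opening: 0.0873
t 2.8 p [0.4755 0.1948 0.259 ] F [1.23 0.89 0.69] q [-0.94  0.18  0.5   1.92 -0.1   1.07 -0.4 ] op 0.0873
[[-0.001, 1.0, 0.001], [1.0, 0.001, 0.001], [0.001, 0.001, -1.0]]
units [-0.52 -0.04  0.02]
scene tap_rail [([0.472, 0.097, -0.003], 0.65)]
scene handle_a_mid [([0.474, 0.18, 0.085], 0.62)]
top tap_rail [([0.475, 0.095, -0.003], 0.96), ([0.472, 0.016, 0.087], 0.69)]
top handle_a_mid [([0.473, 0.175, 0.086], 0.72)]
```

View pics/s2.png

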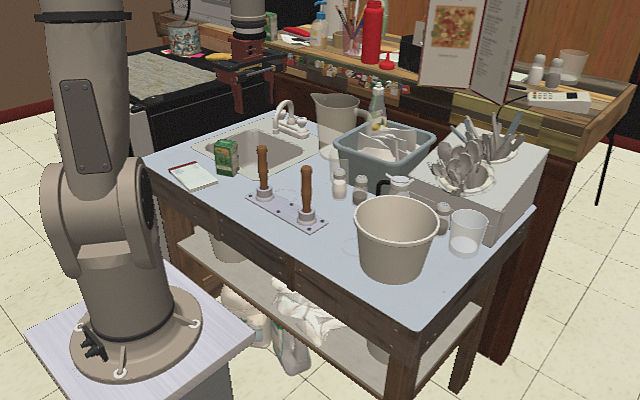

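The picture shows the gripper just above the left handle, with its fingers around px (238,100) and the knob at (263,150). Next I'll centre over the handle and descend.

```bash
python3 -m handwheel '{"translation":[[-0.5,-0.04,0],[0,0,0],[0,0,0.6],[0,0,0.6],[0,0,0.6],[0,0,0.5],[0,0,0.5],[0,0,0.5],[0,0,0.5],[0,0,0],[0,0,0]],"twist":[0,0,0,0,0,0,0,0,0,0,0],"fingers":[87,87,87,87,87,87,87,87,87,87,87]}' 15
python3 - <<'E'
from h import *
import cv2
st([.474,.175,.107])
s=manip.read_camera("scene"); cv2.imwrite("pics/s3.png",cv2.resize(s["img"][80:260,180:420],None,fx=3,fy=3))
E
```

```text
time: 4.2
ee_pos: [0.4731, 0.1765, 0.1069]
tool_rot: [-0.0, 0.707, 0.708, -0.0]
contact_force: [0.3, -0.3, -0.4]
opening: 0.0872
t 4.2 p [0.4731 0.1765 0.1069] F [ 0.28 -0.34 -0.38] q [-0.85  0.38  0.45  2.09 -0.24  0.73 -0.24] op 0.0872
[[-0.001, 1.0, -0.0], [1.0, 0.001, -0.0], [-0.0, -0.0, -1.0]]
units [-0.04  0.02 -0.  ]
```

View pics/s3.png

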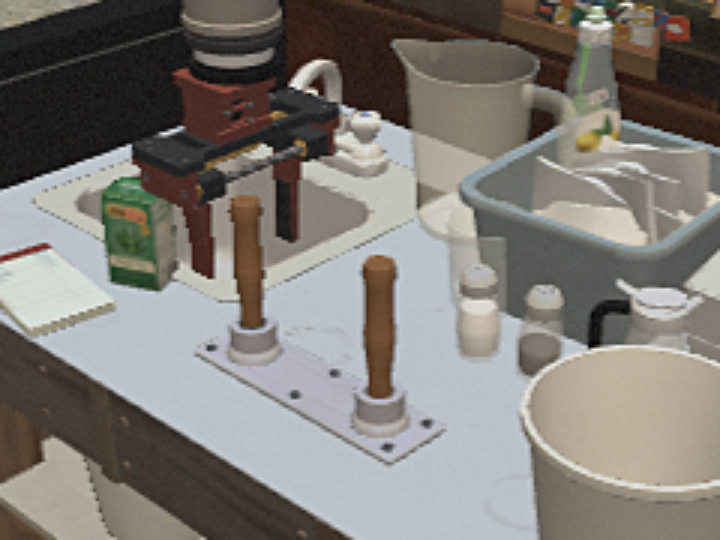

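The jaws straddle the left handle: the fingers are at crop px (200,240) and (288,200), with the knob between them at (247,205). I'll close the fingers and test gently.

```bash
python3 -m handwheel '{"translation":[[0,0,0],[0,0,0],[0,0,0],[0,0,0],[0,0,0],[0,0,0],[0,0,0],[0,0,0],[0,0,0],[0,0,0]],"twist":[0,0,0,0,0,0,0,0,0,0],"fingers":[15,15,15,15,15,15,15,15,15,15]}' 15
python3 -m handwheel '{"translation":[[0.05,0,0],[0,0,0],[0,0,0]],"twist":[0,0,0],"fingers":[15,15,15]}' 15
```

```text
time: 5.25
ee_pos: [0.4735, 0.1764, 0.1067]
tool_rot: [0.0, 0.707, 0.707, 0.0]
contact_force: [1.7, -0.3, -2.4]
opening: 0.0274
time: 5.55
ee_pos: [0.4735, 0.1764, 0.1066]
tool_rot: [0.001, 0.707, 0.707, -0.001]
contact_force: [2.1, -4.9, -0.5]
opening: 0.0273
```

```bash
python3 -m handwheel '{"translation":[[-0.05,0,0],[-0.04,0,0],[0,0,0]],"twist":[0,0,0],"fingers":[15,15,15]}' 15
```

```text
time: 5.85
ee_pos: [0.4735, 0.1763, 0.1067]
tool_rot: [-0.0, 0.706, 0.708, 0.001]
contact_force: [3.8, 3.4, -5.3]
opening: 0.0275
```

It doesn't move either way, about 2.5 N per mm of command, so the left handle is firm. I'll release it and go to the right one.

```bash
python3 -m handwheel '{"translation":[[0.04,0,0],[0,0,0],[0,0,0],[0,0,0],[0,0,0],[0,0,0],[0,0,-0.6],[0,0,-0.6],[0,0,-0.7],[0,0,-0.7],[0,0,-0.3],[0,0,0]],"twist":[0,0,0,0,0,0,0,0,0,0,0,0],"fingers":[87,87,87,87,87,87,87,87,87,87,87,87]}' 15
python3 -m handwheel '{"translation":[[-0.8,0,0],[-0.8,0,0],[-0.8,0,0],[-0.8,0,0],[-0.8,0,0],[0,0,0],[0,0,0]],"twist":[0,0,0,0,0,0,0],"fingers":[87,87,87,87,87,87,87]}' 15
python3 - <<'E'
from h import *
import cv2
s=manip.read_camera("scene"); manip.read_camera("top")
for c in("scene","top"):
    for d in manip.place_of("handle_b_mid",c): print(c,[round(float(x),3) for x in d["at"]],round(d["score"],2))
st([.474,.015,.107])
E
```

```text
time: 7.05
ee_pos: [0.474, 0.1769, 0.2239]
tool_rot: [0.0, 0.707, 0.707, 0.002]
contact_force: [-0.2, 0.0, -0.8]
opening: 0.087
time: 7.75
ee_pos: [0.4725, 0.0161, 0.2215]
tool_rot: [-0.001, 0.707, 0.707, -0.001]
contact_force: [-0.5, 0.2, -0.1]
opening: 0.0867
t 7.95 p [0.4731 0.0177 0.2222] F [ 0.05 -0.09 -1.27] q [-0.72  0.15  0.61  2.05 -0.1   0.97 -0.05] op 0.0868
[[-0.003, 1.0, -0.001], [1.0, 0.003, -0.0], [-0.0, -0.001, -1.0]]
units [-0.07  0.02  2.88]
```

```bash
python3 -m handwheel '{"translation":[[-0.06,0.02,0.5],[0,0,0.5],[0,0,0.5],[0,0,0.5],[0,0,0.5],[0,0,0.38],[0,0,0],[0,0,0]],"twist":[0,0,0,0,0,0,0,0],"fingers":[87,87,87,87,87,87,87,87]}' 15
python3 - <<'E'
from h import *
import cv2
st([.474,.015,.107])
s=manip.read_camera("scene"); cv2.imwrite("pics/s4.png",cv2.resize(s["img"][80:260,180:420],None,fx=3,fy=3))
E
```

```text
time: 8.75
ee_pos: [0.4742, 0.0145, 0.1075]
tool_rot: [-0.0, 0.706, 0.708, -0.0]
contact_force: [0.3, 0.2, 0.8]
opening: 0.0867
t 8.75 p [0.4742 0.0145 0.1075] F [0.31 0.23 0.77] q [-0.62  0.34  0.55  2.16 -0.28  0.71  0.12] op 0.0867
[[-0.002, 1.0, -0.0], [1.0, 0.002, -0.0], [-0.0, -0.0, -1.0]]
units [ 0.01 -0.    0.01]
```

View pics/s4.png

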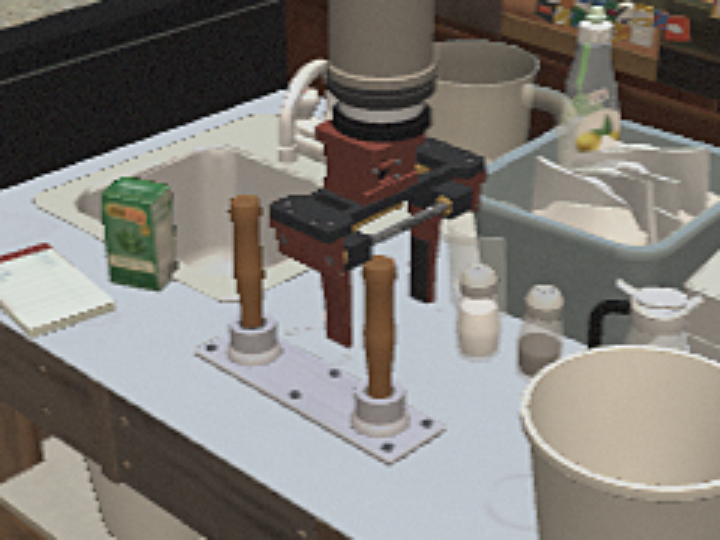

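The jaws straddle the right handle: fingers at crop px (338,300) and (423,260), knob at (380,270). I'll close and test.

```bash
python3 -m handwheel '{"translation":[[0,0,0],[0,0,0],[0,0,0],[0,0,0],[0,0,0],[0,0,0],[0,0,0],[0,0,0],[0,0,0],[0,0,0]],"twist":[0,0,0,0,0,0,0,0,0,0],"fingers":[15,15,15,15,15,15,15,15,15,15]}' 15
python3 -m handwheel '{"translation":[[0.05,0,0],[0,0,0],[0,0,0]],"twist":[0,0,0],"fingers":[15,15,15]}' 15
```

```text
time: 9.8
ee_pos: [0.474, 0.014, 0.1074]
tool_rot: [-0.0, 0.707, 0.707, -0.0]
contact_force: [0.9, 0.8, -0.5]
opening: 0.0278
time: 10.1
ee_pos: [0.4741, 0.0161, 0.1075]
tool_rot: [-0.0, 0.707, 0.708, 0.0]
contact_force: [0.2, -0.6, 0.4]
opening: 0.0272
```

It gives easily, so the right handle is the loose one. I'll rock it left, then right.

```bash
python3 -m handwheel '{"translation":[[0.1,0,0],[0.1,0,0],[0.1,0,0],[0,0,0],[0,0,0],[0,0,0]],"twist":[0,0,0,0,0,0],"fingers":[15,15,15,15,15,15]}' 15
python3 - <<'E'
from h import *
import cv2
st()
s=manip.read_camera("scene"); cv2.imwrite("pics/s5.png",cv2.resize(s["img"][120:240,240:400],None,fx=4,fy=4))
E
```

```text
time: 10.7
ee_pos: [0.474, 0.0279, 0.1074]
tool_rot: [0.0, 0.707, 0.707, -0.0]
contact_force: [-0.5, -0.6, -0.4]
opening: 0.0275
t 10.7 p [0.474  0.0279 0.1074] F [-0.47 -0.64 -0.38] q [-0.65  0.34  0.55  2.16 -0.28  0.71  0.09] op 0.0275
[[-0.001, 1.0, -0.0], [1.0, 0.001, -0.0], [-0.0, -0.0, -1.0]]
```

View pics/s5.png

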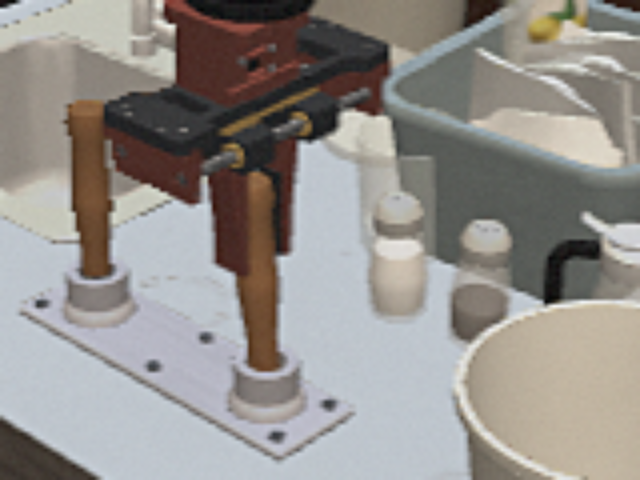

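The right handle is gripped and leaning left (knob px (258,185), foot (262,365)), still seated. Now I'll rock it right.

```bash
python3 -m handwheel '{"translation":[[-0.12,0,0],[-0.12,0,0],[-0.12,0,0],[-0.12,0,0],[-0.12,0,0],[-0.1,0,0],[0,0,0],[0,0,0],[0,0,0]],"twist":[0,0,0,0,0,0,0,0,0],"fingers":[15,15,15,15,15,15,15,15,15]}' 15
python3 - <<'E'
from h import *
import cv2
st()
s=manip.read_camera("scene"); cv2.imwrite("pics/s6.png",cv2.resize(s["img"][120:240,240:400],None,fx=4,fy=4))
E
```

```text
time: 11.65
ee_pos: [0.4741, 0.0002, 0.1074]
tool_rot: [-0.0, 0.707, 0.708, 0.0]
contact_force: [-0.6, 0.1, -0.7]
opening: 0.0272
t 11.65 p [4.741e-01 2.000e-04 1.074e-01] F [-0.58  0.14 -0.7 ] q [-0.59  0.34  0.55  2.16 -0.28  0.71  0.15] op 0.0272
[[-0.001, 1.0, -0.0], [1.0, 0.001, 0.0], [0.0, -0.0, -1.0]]
```

View pics/s6.png

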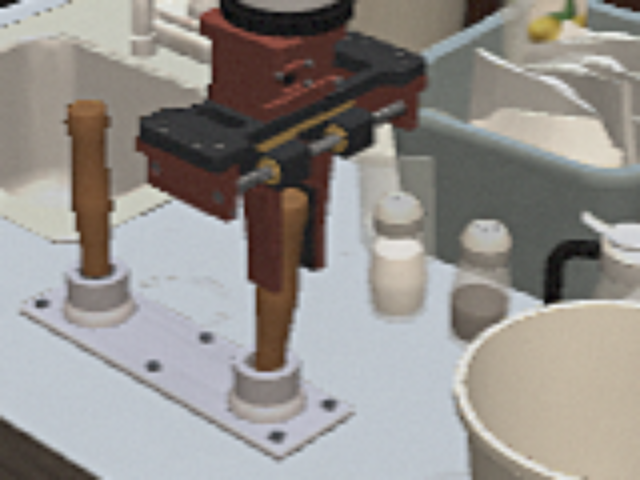

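It leans right (knob px (295,200), foot (268,365)), still seated. I'll centre it, firm up the grip and lift.

```bash
python3 -m handwheel '{"translation":[[0.12,0,0],[0.12,0,0],[0.11,0,0],[0,0,0],[0,0,0],[0,0,-0.2],[0,0,-0.3],[0,0,-0.3],[0,0,-0.3],[0,0,0]],"twist":[0,0,0,0,0,0,0,0,0,0],"fingers":[15,15,15,15,15,15,15,15,15,15]}' 30
python3 -m handwheel '{"translation":[[0,0,-0.5],[0,0,-0.6],[0,0,-0.6],[0,0,-0.6],[0,0,-0.6],[0,0,-0.3],[0,0,0],[0,0,0]],"twist":[0,0,0,0,0,0,0,0],"fingers":[15,15,15,15,15,15,15,15]}' 30
python3 - <<'E'
from h import *
import cv2
st([.486,-.237,.27])
s=manip.read_camera("scene"); cv2.imwrite("pics/s7.png",s["img"])
E
```

```text
time: 12.7
ee_pos: [0.4755, 0.0142, 0.1535]
tool_rot: [0.001, 0.707, 0.707, 0.002]
contact_force: [0.2, 0.0, -0.6]
opening: 0.0271
time: 13.5
ee_pos: [0.4736, 0.0141, 0.2786]
tool_rot: [-0.0, 0.707, 0.708, -0.0]
contact_force: [-0.0, -0.1, -1.4]
opening: 0.0271
t 13.5 p [0.4736 0.0141 0.2786] F [-0.02 -0.08 -1.41] q [-0.75  0.08  0.63  1.98 -0.05  1.1  -0.09] op 0.0271
[[-0.001, 1.0, -0.001], [1.0, 0.001, -0.0], [-0.0, -0.001, -1.0]]
units [-6.28  0.3   0.21]
```

View pics/s7.png

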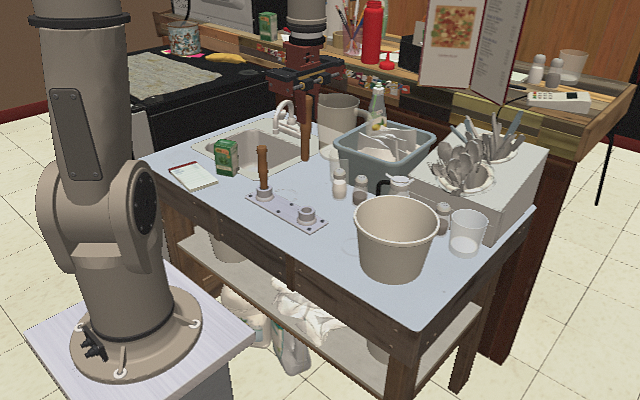

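The handle is out of its collar and hangs upright at px (306,130). Now I'll carry it over the tub.

```bash
python3 -m handwheel '{"translation":[[-0.4,0.03,0],[-0.7,0.03,0],[-0.7,0.03,0],[-0.7,0.03,0],[-0.7,0.03,0],[-0.7,0.03,0],[-0.7,0.03,0],[-0.7,0.03,0],[-0.6,0.03,0],[-0.38,0.03,0],[0,0,0],[0,0,0]],"twist":[0,0,0,0,0,0,0,0,0,0,0,0],"fingers":[15,15,15,15,15,15,15,15,15,15,15,15]}' 30
python3 - <<'E'
from h import *
import cv2
s=manip.read_camera("scene"); manip.read_camera("top"); cv2.imwrite("pics/s8.png",s["img"])
for c in("scene","top"):
    for d in manip.place_of("tub",c): print(c,[round(float(x),3) for x in d["at"]],round(d["score"],2))
st([.486,-.237,.114])
E
```

```text
time: 14.75
ee_pos: [0.4858, -0.2366, 0.2783]
tool_rot: [-0.001, 0.707, 0.707, -0.001]
contact_force: [0.3, -0.0, -1.3]
opening: 0.0269
scene [0.485, -0.234, -0.003] 0.55
top [0.487, -0.239, 0.0] 0.62
t 14.95 p [ 0.4865 -0.236   0.2792] F [ 0.17 -0.17 -1.04] q [-0.33  0.25  0.81  1.85 -0.2   1.13  0.55] op 0.0266
[[-0.003, 1.0, -0.0], [1.0, 0.003, 0.001], [0.001, -0.0, -1.0]]
units [-0.03 -0.01  4.13]
```

View pics/s8.png

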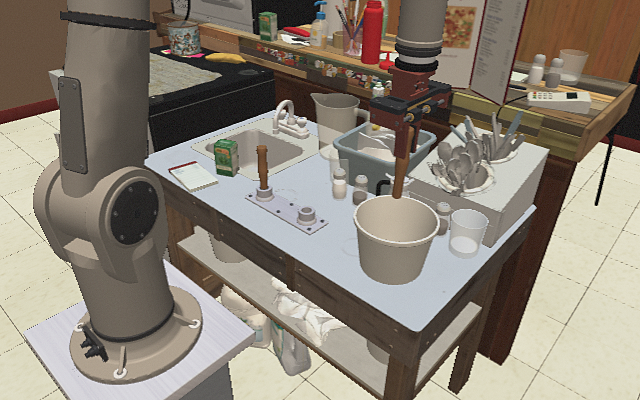

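The handle hangs over the middle of the tub at px (398,185). Lowering it in.

```bash
python3 -m handwheel '{"translation":[[0,0,0.5],[0,0,0.5],[0,0,0.5],[0,0,0.5],[0,0,0.5],[0,0,0.5],[0,0,0.4],[0,0,0.3],[0,0,0.2],[0,0,0.1],[0,0,0],[0,0,0]],"twist":[0,0,0,0,0,0,0,0,0,0,0,0],"fingers":[15,15,15,15,15,15,15,15,15,15,15,15]}' 30
```

```text
time: 16.15
ee_pos: [0.4867, -0.2374, 0.1199]
tool_rot: [0.0, 0.707, 0.707, 0.0]
contact_force: [0.7, -0.1, -2.0]
opening: 0.0274
```

```bash
python3 -m handwheel '{"translation":[[0,0,0.1],[0,0,0.1],[0,0,0.1],[0,0,0]],"twist":[0,0,0,0],"fingers":[15,15,15,15]}' 15
python3 -m handwheel '{"translation":[[0,0,0],[0,0,0],[0,0,0],[0,0,0],[0,0,0],[0,0,0],[0,0,0],[0,0,0]],"twist":[0,0,0,0,0,0,0,0],"fingers":[40,50,60,70,80,80,80,80]}' 15
python3 -m handwheel '{"translation":[[0,0,-0.2],[0,0,-0.3],[0,0,-0.4],[0,0,-0.5],[0,0,-0.5],[0,0,-0.5],[0,0,-0.6],[0,0,-0.6],[0,0,-0.6],[0,0,-0.6],[0,0,0],[0,0,0]],"twist":[0,0,0,0,0,0,0,0,0,0,0,0],"fingers":[80,80,80,80,80,80,80,80,80,80,80,80]}' 15
python3 - <<'E'
from h import *
import cv2
s=manip.read_camera("scene"); t=manip.read_camera("top"); cv2.imwrite("pics/s9.png",np.vstack([s["img"][60:300,240:560],t["img"][80:280,190:510]]))
for c in("scene","top"):
  for l in("tub","handle_b_mid"):
    for d in manip.place_of(l,c): print(c,l,[round(float(x),3) for x in d["at"]],round(d["score"],2))
st()
E
```

```text
time: 16.55
ee_pos: [0.486, -0.237, 0.1068]
tool_rot: [-0.0, 0.707, 0.707, -0.0]
contact_force: [-0.1, 0.3, -1.9]
opening: 0.0274
time: 17.35
ee_pos: [0.4864, -0.2372, 0.1075]
tool_rot: [-0.0, 0.707, 0.707, 0.0]
contact_force: [-1.2, 1.1, 0.7]
opening: 0.08
time: 18.55
ee_pos: [0.4864, -0.2373, 0.3002]
tool_rot: [0.0, 0.707, 0.707, 0.001]
contact_force: [0.1, 0.1, -0.3]
opening: 0.0801
scene tub [0.487, -0.234, -0.002] 0.89
scene handle_b_mid [0.489, -0.235, 0.083] 0.91
top tub [0.488, -0.236, 0.0] 0.57
top handle_b_mid [0.487, -0.233, 0.085] 0.6
t 18.85 p [ 0.486  -0.2371  0.2988] F [-0.74 -0.45  0.32] q [-0.35  0.23  0.83  1.82 -0.18  1.17  0.54] op 0.0801
[[-0.001, 1.0, -0.001], [1.0, 0.001, 0.0], [0.0, -0.001, -1.0]]
```

View pics/s9.png

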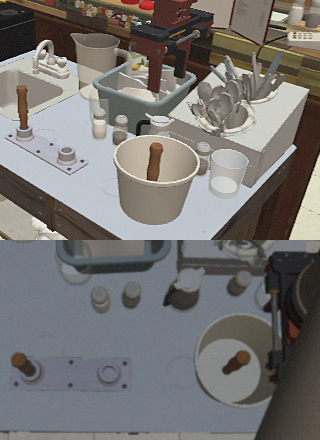

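The handle stands in the upright tub at crop px (155,160), the right collar is empty at (66,155), and the gripper is clear above. Handing in.

```bash
python3 -c "
from plant import manip
print(manip.finish_job())"
```

```text
the job is handed in; nothing more can be done
None
```

The loose handle was the right one, and it now stands in the tub. I handed the job in at about 19 s; `finish_job` gives no verdict.

- **Finding it:** The left handle didn't move either way, with at most 4.9 N sideways. The right handle gave at under 1 N.
- **Rocking:** I rocked the right handle about 14 mm left, then about 14 mm right of where it was gripped, while it was still in its collar. The pictures showed it leaning each way.
- **Placing:** I centred it, lifted it out, lowered it into the tub and let go.

**Last checks:** The final pictures show the tub upright where it was at the start, to within about 3 mm. The handle's middle is at about (0.488, -0.234, 0.084), near the centre of the tub. The right collar is empty and the left handle is still in place. The gripper is open, with its fingertips about 0.13 m above the top of the handle. The last force reading was near zero.

No check failed or disagreed. One look over the right handle returned no detection for it, because the gripper was in the way, so I used the earlier estimate and checked the grip in a picture.

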